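# Put the last long tile away in the tile chest and snap the lid shut

## Task

Take the long fired tile from the kiln shelf and put it away on top of the pile of long tiles in the open plywood chest: nobody has counted the pile, so lower the tile gently until you feel it rest, square on the pile with its edges in line, and never drop it or bang it down. Then swing the chest's lid over and push it down past the roller catch until it snaps fully shut. Leave the other tiles and things where they are.

Things in the scene. Friction and masses are not known exactly. Their poses are not given: they have to be found in the camera images.
- long_tile: The tile to put away: flat fired-clay tile, reddish brown, 200 mm (its x) by 65 mm (its y) by 14 mm thick (z), 0.25 to 0.5 kg, loose, lying on the kiln shelf beside two shorter tiles of the same clay. It is the only tile on the shelf that is 200 mm long. Origin: centre of its underside. Grip it across its 65 mm width.
- square_tile: Bystander: fired tile 90 x 90 x 14 mm on the kiln shelf. Origin: centre of its underside.
- half_tile: Bystander: fired tile 95 (x) by 65 (y) by 14 mm on the kiln shelf. Origin: centre of its underside.
- kiln_shelf: Off-white slab with cut corners, 260 (x) by 340 (y) mm, fixed; its top, where the three tiles lie side by side (each roughly along the shelf's x, in any order), is 38 mm above the bench. Origin: centre of its footprint, at bench height. The tiles lie with 30 mm or so free between them.
- chest: Fixed open plywood chest, outside 300 (its x) by 244 (y) by 88 mm high; walls 12 mm, floor 8 mm: inside 276 x 220 x 80 mm. Origin: centre of its footprint, at bench height. The lid is hinged along the top of the -y wall. The catch's sprung roller sits inside the middle of the +y wall, just below the rim, and stands in 18 mm from that wall. One pile of tiles lies in the chest.
- pile_spot (a point): Point on the chest's inner floor (8 mm above the bench) under the centre of the pile, in the chest's middle. Axes as the chest's. The piled tiles are just like long_tile: 200 mm along x, 65 mm along y; the pile stands firm (its top gives 1 or 2 mm when leant on). Its height is not told: its top is anywhere from 24 to 60 mm above this point.
- lid (a joint): Lid angle in rad: 0 = shut flat on the rim, 1.57 = upright; it starts open, between 1.65 and 1.9. The hinge is stiff (about 0.65 N m), so the lid (0.42 kg) stays where it is left. From about 0.055 rad down, the steel nose under its free edge meets the sprung roller; some 6 to 14 N at the free edge push it past, and then it snaps to 0.
- lid_hinge (a point): Middle of the lid's hinge line: on the top outer edge of the chest's -y wall, 88 mm above the bench. The hinge line runs along the chest's x. Axes as the chest's.
- lid_edge (a point): Middle of the lid's free edge, on its outer (upper when shut) face, 256 mm from the hinge line. The lid is a plain board 300 mm long, 10 mm thick; shut, its underside is level with the hinge line and its outer face 10 mm above, and this point is over the chest's +y wall. When upright, the outer face looks away from the chest, to the chest's -y.
- glaze_jar: Bystander: grey-green jar with a white cap, 76 mm across, 105 mm high, towards the back of the bench. Origin: centre of its underside.
- brush_pot: Bystander: blue-glazed pot with brushes in it, 76 mm across, 175 mm high over the brushes, towards the back. Origin: centre of its underside.
- bowl: Bystander: buff bowl 124 mm across, 55 mm high, on the bench beside the chest, to the robot's right. Origin: centre of its underside.
- kiln_prop: Bystander: buff fireclay prop standing upright, 42 mm across, 80 mm high, on the robot's side of the kiln shelf. Origin: centre of its underside.
- rib: Bystander: flat wooden potter's rib 125 x 50 x 5 mm, lying on the bench beside the chest, to the robot's right. Origin: centre of its underside.

How it is judged (in metres and radians):
On the way, in this order (a step that is already met when the one before it is completed fails the run):
1. the long tile lies let go and still on the pile, level and in line with it, with the lid still open (horizontal distance between long_tile and pile_spot below 0.01 m and angle between the x axis of long_tile and the x axis of pile_spot, either way round below 0.1 rad and angle between long_tile's own z axis and vertical below 0.05 rad and linear speed of long_tile below 0.02 m/s and contact force between the fingers and long_tile below 0.05 N and value of joint lid above 1.2 rad), for 0.2 s.
2. the lid has snapped past the roller catch and is fully shut (value of joint lid below 0.015 rad), for 0.2 s.
At the end, for the whole second after the job is handed in: The long tile lies at rest on the pile in the chest, its centre within 10 mm of the pile's, level within 3 degrees and in line with the pile within 6 degrees; the lid is fully shut past the catch (under 0.015 rad) (horizontal distance between long_tile and pile_spot below 0.01 m and angle between the x axis of long_tile and the x axis of pile_spot, either way round below 0.1 rad and angle between long_tile's own z axis and vertical below 0.05 rad and linear speed of long_tile below 0.02 m/s and value of joint lid below 0.015 rad); the robot touches nothing.
It fails at once if the tile is dropped: it falls faster than 0.3 m/s (more than about 5 mm) with nothing holding it (contact force between the fingers and long_tile below 0.05 N and linear speed of long_tile above 0.3 m/s).
It fails at once if the tile is banged or pressed on the pile or chest with more than 40 N (contact force between long_tile and chest above 40 N).
It fails at once if another tile on the kiln shelf is shifted by more than 15 mm (distance of any of square_tile, half_tile from where it was at the start of the episode above 0.015 m).
It fails at once if a thing on the bench is shifted by more than 20 mm (distance of any of glaze_jar, brush_pot, bowl, kiln_prop, rib from where it was at the start of the episode above 0.02 m).
It also fails if it takes over 56 s, if anything falls off the work surface, if the arm or the gripper's body presses on something with over 40 N, if the wrist force passes 120 N, or if a joint passes its speed limit or range.

## Robot

A 6-joint arm with a two-finger parallel gripper is mounted at the origin on the work surface. World frame = base frame: x ahead of the robot, y to its left, z up, the work surface at z = 0. Lengths are in m, angles in degrees, forces in N, time in s.
With the tool pointing down it reaches from about 0.35 to 0.875 m from the base axis. Payload 4.2 kg.
Tool frame: the origin (TCP) lies midway between the tips of the shut fingers; the grasp point (between the pads) lies 19 mm behind it; y points along the fingers, z is the direction in which the jaws open and shut, and the axes are right-handed (so a half turn about y gives the same grasp; the last joint's range is limited). The gripper opens to 87 mm and grips with 3 to 60 N. Pads are 19 mm wide; open, the fingers measure 117 mm over their backs; the gripper's body (75 mm by 190 mm) begins 51 mm behind the grasp point.
Start: joints at [-54.97, 22.042, 0.453, 0, -68.411, -14.817], TCP at [0.216, -0.586, 0.223] pointing down, gripper open.
Joint ranges: [-179.83, 179.83], [-69.29, 118.12], [-61.27, 80.66], [-181.25, 117.63], [-171.15, -9.14], [-177.46, 177.46]. Speed limits (degrees/s): [159.86, 159.86, 180, 180, 180, 180].

## Interface

Orientations are given as [roll, pitch, yaw] about the fixed x, y, z axes, in that order (R = Rz(yaw) Ry(pitch) Rx(roll)).
In Python, from workcell import env gives the robot as it stands. The module is installed in compiled form; this text tells all that it offers. Calls block until the motion is done:
- env.goto(position, orientation): joint-space move of the TCP to a pose.
- env.move_straight(position, rotation=None, rate=0.15, force_limit=None): straight line of the TCP; rotation=None keeps the orientation; rate is the mean speed in m/s. With force_limit (N) it stops when the force on the tool has changed by that much, and returns True; else False.
- env.set_joints(angles): joint-space move.
- env.gripper_to(opening, grasp_force=None): opening from 0.0 (shut) to 1.0 (fully open); grasp_force is the grip in N (None keeps the last); returns when the fingers have stopped.
- env.dwell(seconds).
- env.inverse_kinematics(position, orientation): joint angles nearest the present ones, or None.
- env.read_state(): the state.
- env.grab_frame(name): name is "side" or "top"; returns a dict with "image" (420x560x3 uint8, blue, green, red), "fx", "fy", "cx", "cy" (pixels), "D" ([k1, k2, p1, p2, k3] as OpenCV has them; the pictures are not rectified), "position" and "orientation" of the camera in the world. Camera axes: x right, y up, looking along -z (the intrinsics and any distortion apply to the point x, -y, -z); pixel columns grow to the right and rows downward; lengths in m; the calibration is good to about 2 mm. A picture is of the moment at which its call begins. There is no depth.
A pose or a line that the arm cannot do raises env.Unreachable and nothing moves.
- env.close_job(): hands the job in, once; it reports no verdict.
Trained networks look in a picture, given as the dict that the camera call returned (one of the last four; its "shot" number tells which), for a name from the list of things; names that differ only in an ending like _2 or _b are one class to them, and where a whole thing is asked for, a point or a joint stands for the part that bears it (a point fixed in the world has none). Each returns a list of dicts, best first, with "score" (0 to 1); they miss things now and then, are a little off and sometimes report something else, mostly with a low value. They report only what shows in the picture. A call takes as long as a camera call.
- env.search_frame(picture, thing): "xyz" ([x, y, z] in m, in world coordinates, good to about 4 mm: the middle of the surface that is visible of it).
- env.trace(picture, thing): "mask" (420x560 bool, what is visible of it).
The state is a dict: "clock": time; "joint_positions": joint angles; "qvel": joint speeds; "joint_torque": joint torques, N m; "position": TCP position; "tool_rot": TCP orientation; "force": force on the tool from outside, world axes, zero at the start; "wrist_torque": the same for the moment, N m; "opening": opening from 0.0 (shut) to 1.0 (fully open).
Only numpy, scipy, OpenCV 4.12 (cv2) and the standard library are available. Lean on these libraries where they do the work, as an engineer would, in place of code of your own. Each camera call takes 0.05 s, during which the arm holds its last target.

## Working session

There is one attempt and no reset: what is moved stays moved. The work goes in short steps, each a Python script; the robot and the scene stay as the last script left them, time stands still between calls to the robot, and variables do not carry over. Pictures are saved under pics/ and viewed, and the job is handed in when it is done.

```bash
mkdir -p pics; ls; python3 - <<'E'
from workcell import env
import cv2
s=env.read_state()
print(s)
for n in ("side","top"):
    f=env.grab_frame(n); cv2.imwrite(f"pics/{n}0.png",f["image"]); print(n,{k:v for k,v in f.items() if k!="image"})
E
```

```text
pics
{'clock': 0.0, 'joint_positions': array([-5.49691475e+01,  2.20909988e+01,  3.81785542e-01, -3.01882739e-02,
       -6.84095547e+01, -1.48182947e+01]), 'qvel': array([ 2.19343566e-02, -5.81432720e-03,  3.14185157e-03, -4.79474071e-02,
        8.60825283e-05, -6.14350400e-02]), 'joint_torque': array([-8.42794498e-05, -3.90663671e+01,  1.87403852e+01,  4.21976656e+00,
        1.09728935e-02, -1.73680305e-04]), 'position': array([ 0.21578522, -0.58594747,  0.22146768]), 'tool_rot': array([-8.98780063e+01,  3.26178328e-03,  2.02014238e+01]), 'force': array([ 0.7483222 , -0.10946646,  0.5940669 ]), 'wrist_torque': array([ 0.05872744, -0.03507168,  0.0047729 ]), 'opening': 0.9994590669530933}
side {'fx': 503.39805306371045, 'fy': 503.39805306371045, 'cx': 285.2324648222699, 'cy': 203.9689417828474, 'D': array([-0.17070021,  0.        ,  0.        ,  0.        ,  0.        ]), 'position': array([ 1.12099341, -0.80860764,  0.75813621]), 'orientation': array([55.74905289,  1.38776134, 35.89492185]), 'shot': 1}
top {'fx': 535.3922203922741, 'fy': 535.3922203922741, 'cx': 268.1797399811175, 'cy': 208.28296753010818, 'D': array([-0.01015337,  0.        ,  0.        ,  0.        ,  0.        ]), 'position': array([ 0.37034971, -0.0442232 ,  1.62191584]), 'orientation': array([ 6.24570924e+00, -2.09786529e-02, -9.09145688e+01]), 'shot': 2}
```

View pics/side0.png

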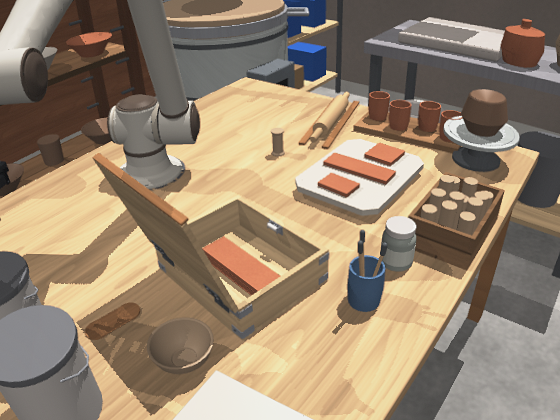

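View pics/top0.png

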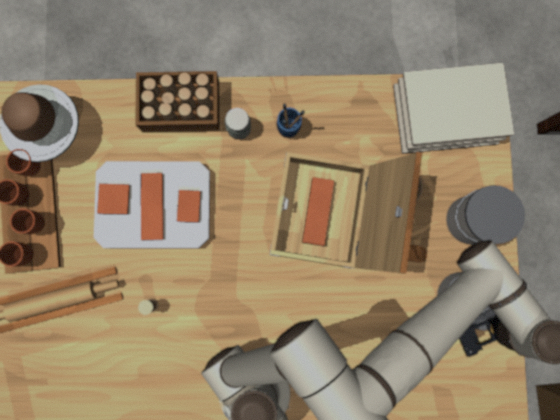

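```bash
cat > h.py <<'E'
import numpy as np, cv2
from scipy.spatial.transform import Rotation as R
def cam(f):
    Rw=R.from_euler('xyz',f["orientation"],degrees=True).as_matrix()
    K=np.array([[f["fx"],0,f["cx"]],[0,f["fy"],f["cy"]],[0,0,1.]])
    C=Rw@np.diag([1,-1,-1.]) # cv axes in world
    return K,np.array(f["D"],float),C,np.array(f["position"],float)
def proj(f,P):
    K,D,C,p=cam(f); P=np.atleast_2d(np.asarray(P,float))
    r=C.T; t=-r@p
    return cv2.projectPoints(P,cv2.Rodrigues(r)[0],t,K,D)[0].reshape(-1,2)
def rays(f,uv):
    K,D,C,p=cam(f)
    n=cv2.undistortPoints(np.asarray(uv,float).reshape(-1,1,2),K,D).reshape(-1,2)
    d=np.c_[n,np.ones(len(n))]@C.T
    return p,d
def onz(f,uv,z):
    p,d=rays(f,uv); return p+d*((z-p[2])/d[:,2])[:,None]
def tri(f1,u1,f2,u2):
    p1,d1=rays(f1,u1);p2,d2=rays(f2,u2);out=[]
    for a,b in zip(d1,d2):
        a=a/np.linalg.norm(a);b=b/np.linalg.norm(b)
        s=np.linalg.lstsq(np.c_[a,-b],p2-p1,rcond=None)[0]
        q1=p1+s[0]*a;q2=p2+s[1]*b; out.append(np.r_[(q1+q2)/2,np.linalg.norm(q1-q2)])
    return np.array(out)
E
python3 - <<'E'
from workcell import env
import cv2,pickle,numpy as np
np.set_printoptions(precision=4,suppress=True)
from h import *
D={}
for n in ("side","top"):
    f=env.grab_frame(n); ms={}
    for t in ("long_tile","half_tile","square_tile","chest","lid","pile_spot","lid_edge","lid_hinge","kiln_shelf","kiln_prop","glaze_jar","brush_pot","bowl","rib"):
        r=env.search_frame(f,t); m=env.trace(f,t)
        print(n,t,[(np.round(a["xyz"],3).tolist(),round(a["score"],2)) for a in r[:3]],[(int(a["mask"].sum()),round(a["score"],2)) for a in m[:3]])
        ms[t]=m
    D[n]=(f,ms)
    im=cv2.resize(f["image"],None,fx=3,fy=3,interpolation=cv2.INTER_CUBIC); 
    if n=="side": cv2.imwrite("pics/sA.png",im[180*3:340*3,90*3:340*3]); cv2.imwrite("pics/sB.png",im[130*3:220*3,290*3:430*3])
    else: cv2.imwrite("pics/tA.png",im[140*3:280*3,260*3:440*3]); cv2.imwrite("pics/tB.png",im[150*3:260*3,85*3:220*3])
pickle.dump(D,open("D.pkl","wb"))
print(env.read_state()["clock"])
E
```

```text
side long_tile [([0.566, 0.284, 0.049], 0.67), ([0.408, -0.468, 0.001], 0.26)] [(1055, 0.77)]
side half_tile [([0.556, 0.179, 0.05], 0.63)] [(541, 0.85), (1031, 0.68)]
side square_tile [([0.585, 0.398, 0.055], 0.9)] [(566, 0.91), (978, 0.61)]
side chest [([0.56, -0.235, 0.061], 0.58)] [(18143, 0.69)]
side lid [([0.542, -0.376, 0.254], 0.75)] [(5376, 0.88)]
side pile_spot [([0.562, -0.235, 0.056], 0.85)] [(18036, 0.95)]
side lid_edge [([0.546, -0.38, 0.248], 0.55)] [(5269, 0.86)]
side lid_hinge [([0.558, -0.236, 0.06], 0.78), ([0.808, 0.013, 0.081], 0.61)] [(17904, 0.78)]
side kiln_shelf [([0.604, 0.242, 0.038], 0.62), ([0.543, -0.379, 0.248], 0.46)] []
side kiln_prop [([0.269, 0.294, 0.049], 0.88)] [(314, 0.82)]
side glaze_jar [([0.806, 0.014, 0.08], 0.65)] [(1606, 0.69)]
side brush_pot [([0.804, -0.136, 0.071], 0.56)] [(2158, 0.79)]
side bowl [([0.586, -0.435, 0.027], 0.75), ([0.562, -0.235, 0.056], 0.15)] [(2914, 0.57)]
side rib [([0.567, 0.288, 0.051], 0.73), ([0.407, -0.464, 0.001], 0.65)] [(1049, 0.68), (1031, 0.66), (1595, 0.6)]
top long_tile [([0.55, 0.297, 0.049], 0.98), ([0.
[... 334 characters left out ...]
], 0.83)] [(14749, 0.75)]
top lid_edge [([0.498, -0.359, 0.236], 0.97)] [(5706, 0.97)]
top lid_hinge [([0.518, -0.283, 0.09], 0.7), ([0.548, 0.28, 0.04], 0.42)] [(14551, 0.69)]
top kiln_shelf [([0.547, 0.278, 0.038], 0.89), ([0.592, -0.5, 0.052], 0.68)] [(6535, 0.82)]
top kiln_prop [([0.501, -0.364, 0.233], 0.57), ([0.261, 0.298, 0.077], 0.53), ([0.785, 0.037, 0.107], 0.36)] [(263, 0.63), (14759, 0.62)]
top glaze_jar [([0.785, 0.038, 0.106], 0.69)] [(658, 0.94)]
top brush_pot [([0.797, -0.112, 0.071], 0.57), ([0.55, 0.188, 0.051], 0.24)] [(678, 0.77)]
top bowl [([0.59, -0.499, 0.052], 0.55), ([0.518, -0.284, 0.086], 0.26)] [(81, 0.63)]
top rib [([0.799, -0.114, 0.066], 0.2)] [(288, 0.8)]
3.0
```

View pics/sA.png

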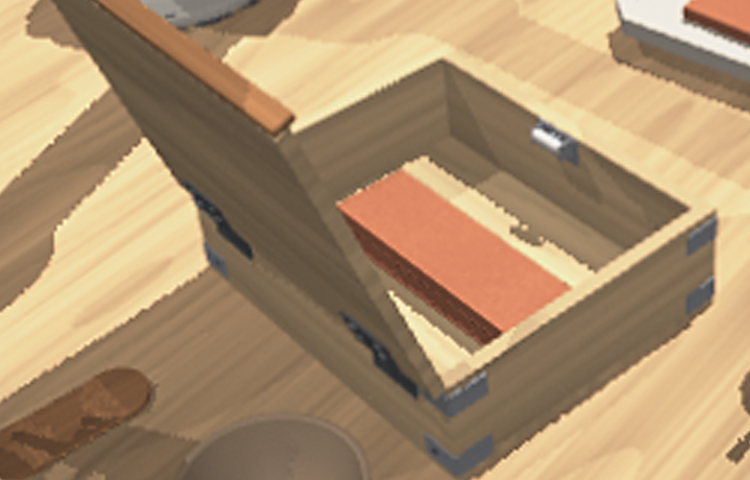

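View pics/tA.png

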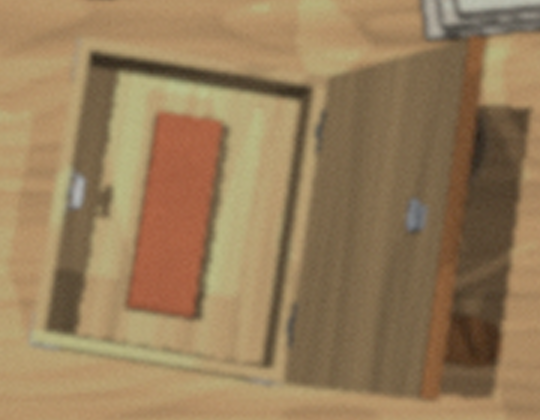

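View pics/sB.png

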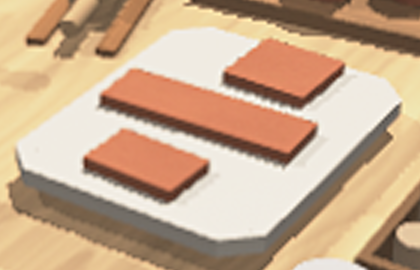

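View pics/tB.png

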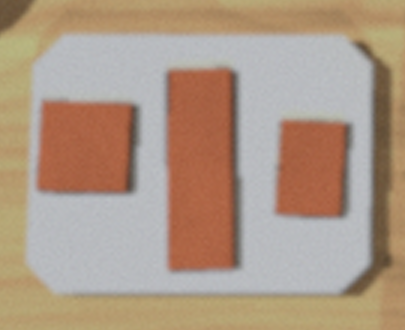

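```bash
cat > fit.py <<'E'
import pickle,numpy as np,cv2
from h import *
from scipy.optimize import least_squares
np.set_printoptions(precision=4,suppress=True)
D=pickle.load(open("D.pkl","rb"))
def red(im):
    h=cv2.cvtColor(im,cv2.COLOR_BGR2HSV).astype(int)
    return ((h[...,0]<14)&(h[...,1]>120)&(h[...,2]>100)).astype(np.uint8)
for n in ("side","top"):
    f=D[n][0]; m=red(f["image"]); 
    nl,lab,st,c=cv2.connectedComponentsWithStats(m)
    for i in range(1,nl):
        if st[i,4]>250: print(n,i,st[i],c[i])
E
python3 fit.py
```

```text
side 2 [506  25  39  23 398] [527.1809  33.2085]
side 3 [ 66  32  46  13 410] [88.9805 38.122 ]
side 19 [323 101  36  47 320] [339.8469 124.575 ]
side 59 [365 143  40  21 451] [384.5366 152.4058]
side 60 [ 93 153  95  72 933] [141.1458 189.3548]
side 61 [324 153  71  29 817] [359.7907 166.5924]
side 63 [318 173  41  21 457] [338.5711 183.3195]
side 76 [ 202  236   78   59 1843] [239.7526 263.9539]
side 83 [ 86 303  54  34 668] [115.2874 317.8728]
top 55 [ 142  174   21   65 1344] [151.8438 206.2612]
top 63 [ 302  177   32   69 1502] [317.9567 211.1744]
top 81 [ 98 185  31  29 825] [113.2764 198.6206]
top 92 [178 191  22  31 619] [188.5137 205.7512]
```

```bash
cat >> fit.py <<'E'
from scipy.optimize import minimize
print("V side tile", [int(D["side"][0]["image"][r,c,2]) for r,c in ((166,360),(263,240),(275,225))])
def cover(f,P,roi):
    x0,y0,x1,y1=roi; S=8
    uv=proj(f,P); q=np.round(((uv-[x0,y0]+0.5)*S-0.5)*16).astype(np.int32)
    im=np.zeros(((y1-y0)*S,(x1-x0)*S),np.float32)
    cv2.fillConvexPoly(im,q,1.0,shift=4)
    return cv2.resize(im,(x1-x0,y1-y0),interpolation=cv2.INTER_AREA)
def rect(p,L,W):
    x,y,z,a=p; c,s=np.cos(a),np.sin(a)
    return np.array([[x+c*u-s*v,y+s*u+c*v,z] for u,v in ((L/2,W/2),(L/2,-W/2),(-L/2,-W/2),(-L/2,W/2))])
def tgt(f,roi,vmin):
    x0,y0,x1,y1=roi; im=f["image"][y0:y1,x0:x1]
    return (red(im)*(im[...,2]>vmin)).astype(np.float32)
def fit(p0,L,W,rois,free=True):
    T={n:tgt(D[n][0],rois[n],150 if n=="side" else 100) for n in rois}
    def cost(q):
        P=rect(p0+q*[.01,.01,.01,.05],L,W)
        return sum(np.abs(cover(D[n][0],P,rois[n])-T[n]).sum() for n in rois)
    best=None
    for s in ([0,0,0,0],[1,1,1,1],[-1,-1,-1,-1],[1,-1,2,0],[-1,1,-2,0]):
        r=minimize(cost,np.array(s,float),method="Nelder-Mead",options=dict(initial_simplex=np.array(s,float)+np.vstack([np.zeros(4),np.eye(4)]),maxiter=300,xatol=.01,fatol=.1))
        if best is None or r.fun<best.fun: best=r
    return p0+best.x*[.01,.01,.01,.05],best.fun,{n:T[n].sum() for n in T}
if __name__=="__main__":
    tile=fit(np.array([.55,.297,.052,.0]),.2,.065,{"top":(135,165,170,248),"side":(320,150,398,184)}); print("tile",tile)
    for n in rr if False else []: pass
    pile=fit(np.array([.54,-.27,.05,-.1]),.2,.065,{"top":(295,170,345,252),"side":(200,230,282,270)}); print("pile",pile)
    sq=fit(np.array([.574,.41,.052,0]),.09,.09,{"top":(92,178,135,220),"side":(362,138,410,168)}); print("sq",sq)
    hf=fit(np.array([.55,.189,.052,0]),.095,.065,{"top":(172,184,208,228),"side":(312,168,364,198)}); print("half",hf)
    for n in ("side","top"):
        im=cv2.resize(D[n][0]["image"],None,fx=3,fy=3,interpolation=cv2.INTER_CUBIC)
        for p,L,W in ((tile[0],.2,.065),(pile[0],.2,.065),(sq[0],.09,.09),(hf[0],.095,.065)):
            uv=((proj(D[n][0],rect(p,L,W))+.5)*3-.5).round().astype(np.int32); cv2.polylines(im,[uv],True,(0,255,0),1)
        a=im[390:660,840:1290] if n=="side" else im[450:780,255:660]
        b=im[540:960,540:1020] if n=="side" else im[420:840,800:1300]
        cv2.imwrite(f"pics/f{n}a.png",a);cv2.imwrite(f"pics/f{n}b.png",b)
E
python3 fit.py | tail -6
```

```text
top 92 [178 191  22  31 619] [188.5137 205.7512]
V side tile [225, 223, 125]
tile (array([0.5541, 0.2976, 0.047 , 0.0103]), np.float64(704.9375), {'top': np.float32(1344.0), 'side': np.float32(1301.0)})
pile (array([ 0.5339, -0.1963,  0.0334, -0.1838]), np.float64(109.3125), {'top': np.float32(1502.0), 'side': np.float32(1101.0)})
sq (array([ 0.5791,  0.4118,  0.0478, -0.0491]), np.float64(201.40625), {'top': np.float32(825.0), 'side': np.float32(514.0)})
half (array([ 0.5529,  0.1889,  0.0467, -0.0585]), np.float64(187.28125), {'top': np.float32(619.0), 'side': np.float32(493.0)})
```

```bash
python3 - <<'E'
s=open('fit.py').read()
s=s.replace("    return (red(im)*(im[...,2]>vmin)).astype(np.float32)","""    m=(red(im)*(im[...,2]>vmin)).astype(np.uint8)
    nl,lab,st,c=cv2.connectedComponentsWithStats(m,connectivity=4)
    return (lab==1+np.argmax(st[1:,4])).astype(np.float32)""")
open('fit.py','w').write(s)
E
python3 fit.py | tail -4
python3 - <<'E'
import cv2,numpy as np
i=[cv2.imread(f"pics/f{n}.png") for n in("sidea","sideb","topa","topb")]
def pad(x,h,w): 
    o=np.zeros((h,w,3),np.uint8);o[:x.shape[0],:x.shape[1]]=x;return o
cv2.imwrite("pics/fs.png",cv2.resize(np.vstack([pad(i[0],270,480),pad(i[1],420,480)]),None,fx=.85,fy=.85))
cv2.imwrite("pics/ft.png",cv2.resize(np.vstack([pad(i[2],330,500),pad(i[3],420,500)]),None,fx=.78,fy=.78))
E
```

```text
tile (array([0.5548, 0.2972, 0.0473, 0.0099]), np.float64(187.984375), {'top': np.float32(1344.0), 'side': np.float32(784.0)})
pile (array([ 0.5339, -0.1963,  0.0334, -0.1838]), np.float64(109.3125), {'top': np.float32(1502.0), 'side': np.float32(1101.0)})
sq (array([ 0.5791,  0.4118,  0.0478, -0.0491]), np.float64(119.40625), {'top': np.float32(825.0), 'side': np.float32(432.0)})
half (array([ 0.5529,  0.1889,  0.0467, -0.0585]), np.float64(123.28125), {'top': np.float32(619.0), 'side': np.float32(429.0)})
```

View pics/fs.png

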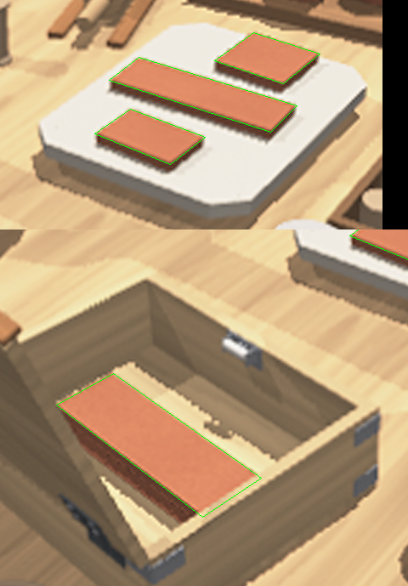

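View pics/ft.png

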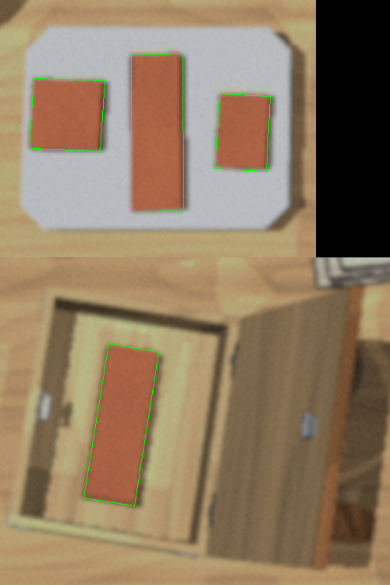

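```bash
python3 - <<'E'
import fit,numpy as np
from fit import *
top=D["top"][0]; side=D["side"][0]
t=np.array([[82,42],[30,343],[270,382]])/3.+[260,140]-.33
P=onz(top,t,.088); print(P, np.linalg.norm(P[0]-P[1]),np.linalg.norm(P[1]-P[2]),np.arctan2(*(P[0]-P[1])[[1,0]]))
print("centre from diag",(P[0]+P[2])/2)
s=np.array([[443,58],[716,212]])/3.+[90,180]-.33  # +y wall: low-x corner, high-x corner
Q=onz(side,s,.088); print("side",Q,np.arctan2(*(Q[1]-Q[0])[[1,0]]))
print(tri(top,t[[1,0]],side,s))
# fixed-z fits
for nm,p0,z,rois in (("tile",[.555,.297],.052,{"top":(135,165,170,248),"side":(320,150,398,184)}),("pile",[.534,-.196],.036,{"top":(295,170,345,252),"side":(200,230,282,270)})):
  for n in rois:
    T=tgt(D[n][0],rois[n],150 if n=="side" else 100)
    for zz in (z,z+.004):
      r=minimize(lambda q:np.abs(cover(D[n][0],rect([p0[0]+q[0]*.01,p0[1]+q[1]*.01,zz,q[2]*.05+(-.18 if nm=="pile" else 0.01)],.2,.065),rois[n])-T).sum(),np.zeros(3),method="Nelder-Mead",options=dict(initial_simplex=np.vstack([np.zeros(3),np.eye(3)])))
      print(nm,n,zz,p0+r.x[:2]*.01,r.x[2]*.05+(-.18 if nm=="pile" else 0.01),r.fun)
E
```

```text
side 2 [506  25  39  23 398] [527.1809  33.2085]
side 3 [ 66  32  46  13 410] [88.9805 38.122 ]
side 19 [323 101  36  47 320] [339.8469 124.575 ]
side 59 [365 143  40  21 451] [384.5366 152.4058]
side 60 [ 93 153  95  72 933] [141.1458 189.3548]
side 61 [324 153  71  29 817] [359.7907 166.5924]
side 63 [318 173  41  21 457] [338.5711 183.3195]
side 76 [ 202  236   78   59 1843] [239.7526 263.9539]
side 83 [ 86 303  54  34 668] [115.2874 317.8728]
top 55 [ 142  174   21   65 1344] [151.8438 206.2612]
top 63 [ 302  177   32   69 1502] [317.9567 211.1744]
top 81 [ 98 185  31  29 825] [113.2764 198.6206]
top 92 [178 191  22  31 619] [188.5137 205.7512]
V side tile [225, 223, 125]
[[ 0.6975 -0.1049  0.088 ]
 [ 0.4068 -0.0496  0.088 ]
 [ 0.3662 -0.2769  0.088 ]] 0.2958565267717594 0.23089540591629193 -0.18789198555948183
centre from diag [ 0.5318 -0.1909  0.088 ]
side [[ 0.422  -0.0678  0.088 ]
 [ 0.7058 -0.1095  0.088 ]] -0.14583316330112464
[[ 0.4066 -0.0503  0.0726  0.0017]
 [ 0.7004 -0.104   0.0814  0.0038]]
tile top 0.052 [0.557  0.2953] 0.010545317136194955 143.890625
tile top 0.055999999999999994 [0.5539 0.2935] 0.0052998696888266516 151.40625
tile side 0.052 [0.5581 0.2901] 0.0165212102972277 59.796875
tile side 0.055999999999999994 [0.5619 0.2841] 0.01929654922799131 68.09375
pile top 0.036 [ 0.534  -0.1958] -0.17753956328142412 62.890625
pile top 0.039999999999999994 [ 0.5337 -0.1955] -0.17804674419539407 62.40625
pile side 0.036 [ 0.5345 -0.1989] -0.19192721591547357 38.484375
pile side 0.039999999999999994 [ 0.5383 -0.2023] -0.19072288286622857 40.09375
```

```bash
python3 - <<'E'
from workcell import env
import numpy as np,cv2
np.set_printoptions(precision=4,suppress=True)
tx,ty,a=.556,.2945,.7
o=[-90,0,a]
s=env.read_state()
p=s["position"]
env.move_straight([p[0],p[1],.45],rate=.25)
env.gripper_to(.86,grasp_force=20)
env.goto([tx,ty,.40],o)
print(env.read_state()["clock"],env.read_state()["position"],env.read_state()["tool_rot"])
env.move_straight([tx,ty,.13],rate=.25)
s=env.read_state();print(s["clock"],s["position"],s["opening"],s["force"])
for n in("side","top"):
    f=env.grab_frame(n)["image"]
    im=f[90:220,270:450] if n=="side" else f[130:270,60:240]
    cv2.imwrite(f"pics/pre_{n}.png",cv2.resize(im,None,fx=4,fy=4,interpolation=cv2.INTER_CUBIC))
E
```

```text
7.925 [0.5563 0.2939 0.4001] [-90.      -0.0094   0.6408]
9.1583 [0.5569 0.295  0.1315] 0.8609889615540953 [-0.7397  0.0682 -0.0092]
```

View pics/pre_side.png

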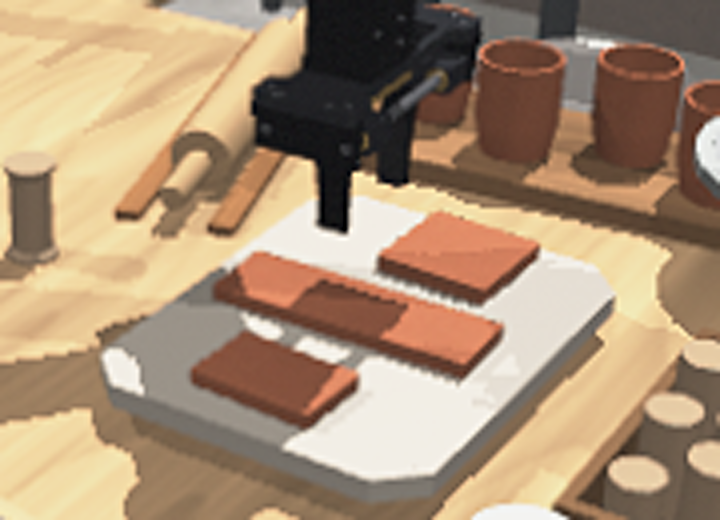

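View pics/pre_top.png

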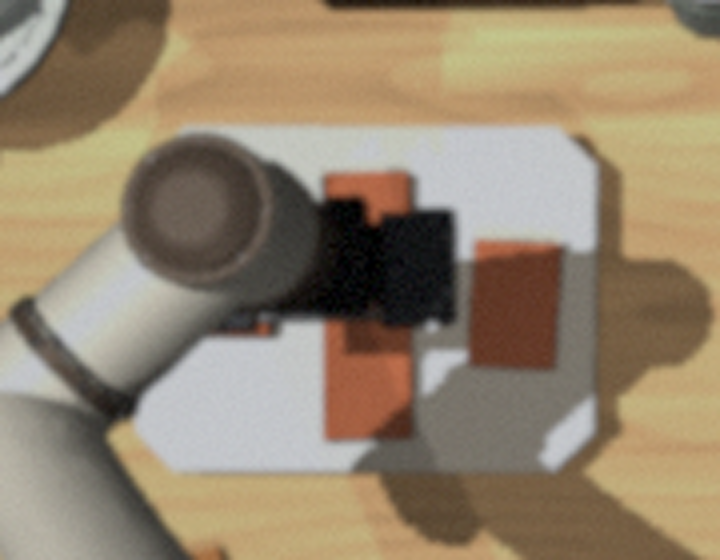

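```bash
python3 - <<'E' | tail -3
from fit import *
f=D["side"][0]
T=np.array([.5569,.295,.1315])
for d in (-.0375,.0375,-.0525,.0525): print(d,(proj(f,T+[0,d,0])[0]-[270,90])*4)
E
```

```text
0.0375 [388.1025 178.1495]
-0.0525 [324.1207 228.4049]
0.0525 [398.1852 170.2311]
```

```bash
python3 - <<'E'
from workcell import env
import numpy as np,cv2
np.set_printoptions(precision=4,suppress=True)
def st(m):
    s=env.read_state();print(m,s["clock"],s["position"],s["tool_rot"],"op",s["opening"]*87,"F",s["force"])
env.gripper_to(.95,grasp_force=20)
print(env.move_straight([.556,.2935,.07],rate=.15,force_limit=10)); st("70")
print(env.move_straight([.556,.2935,.042],rate=.05,force_limit=8)); st("down")
for n in("side",):
    f=env.grab_frame(n)["image"]; im=f[90:220,270:450]
    cv2.imwrite(f"pics/gr_{n}.png",cv2.resize(im,None,fx=4,fy=4,interpolation=cv2.INTER_CUBIC))
E
```

```text
False
70 10.2917 [0.5565 0.2937 0.0703] [-90.0056  -0.0401   0.7247] op 82.69094727502326 F [0.9064 1.0168 0.5403]
False
down 11.0 [0.5561 0.2936 0.0419] [-90.0079  -0.0047   0.7101] op 82.76117855267572 F [-0.7407 -0.122   0.068 ]
```

View pics/gr_side.png

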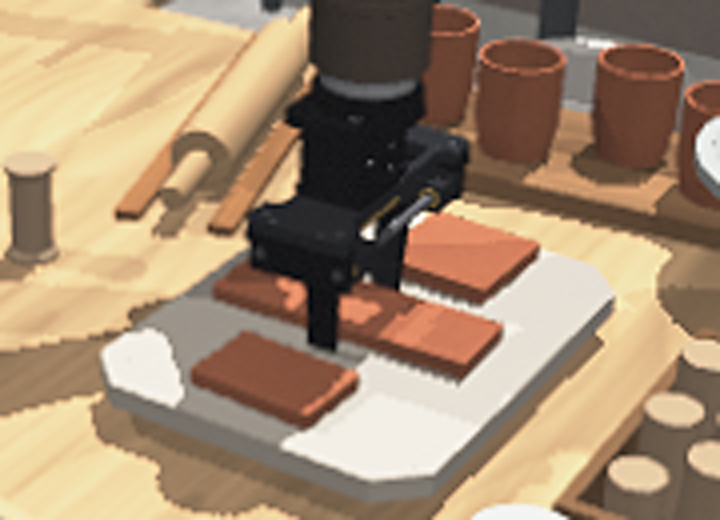

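```bash
python3 - <<'E'
from workcell import env
import numpy as np,cv2
np.set_printoptions(precision=4,suppress=True)
def st(m):
    s=env.read_state();print(m,s["clock"],s["position"],s["tool_rot"],"op",s["opening"]*87,"F",s["force"],s["wrist_torque"])
env.gripper_to(.5,grasp_force=35); st("grip")
env.move_straight([.556,.2935,.10],rate=.1); st("up")
env.move_straight([.556,.2935,.20],rate=.2); st("up")
for n in("side","top"):
    f=env.grab_frame(n)["image"]; im=f[60:220,270:450] if n=="side" else f[130:270,60:240]
    cv2.imwrite(f"pics/up_{n}.png",cv2.resize(im,None,fx=3.5,fy=3.5,interpolation=cv2.INTER_CUBIC))
    cv2.imwrite(f"pics/raw_up_{n}.png",f)
E
```

```text
grip 11.525 [0.5563 0.2941 0.0423] [-89.9337  -0.062    0.7109] op 64.28045242619386 F [-0.3402  2.428   1.1818] [ 0.7229 -0.006  -0.0431]
up 12.2583 [0.5553 0.2929 0.0991] [-90.0521   0.1024   0.6712] op 64.53990365322647 F [-0.1626 -0.2213 -3.4901] [ 0.0436 -0.0287  0.0525]
up 12.9083 [0.5549 0.293  0.1981] [-90.0731   0.1847   0.6712] op 64.27845575497423 F [-0.4883 -1.1755 -4.2829] [-0.1036  0.0096  0.0144]
```

View pics/up_side.png

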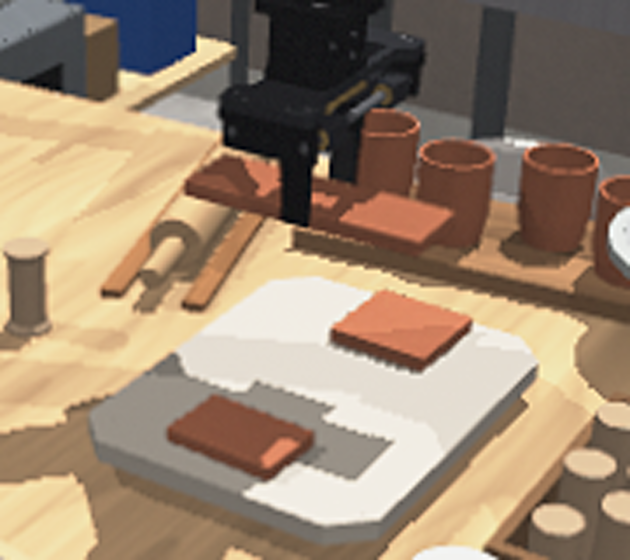

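View pics/up_top.png

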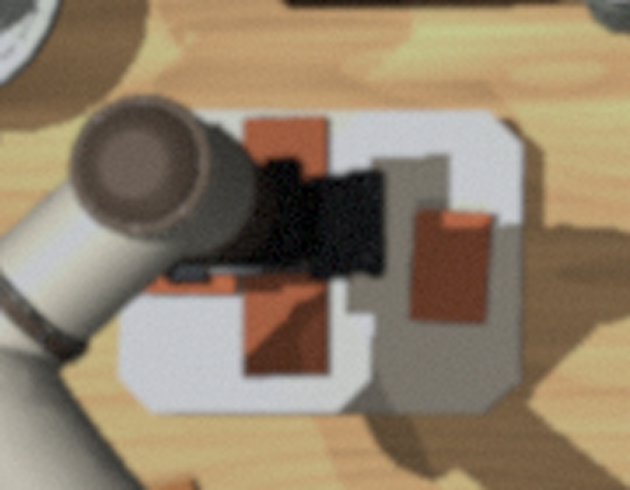

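```bash
python3 - <<'E' | tail -3
from fit import *
f=D["top"][0]
c=lambda x,y:[(x+.5)/3.5-.5+60,(y+.5)/3.5-.5+130]
u=np.array([c(245,118),c(329,118),c(329,376),c(245,376)])
P=onz(f,u,.208);print(P.mean(0),np.ptp(P,0),P[0]-P[1])
s=D["side"][0]
c2=lambda x,y:[(x+.5)/3.5-.5+270,(y+.5)/3.5-.5+60]
# side top-face corners: low-x -y (185,185)?; high-x -y (417,243); high-x +y (457,212)
print(onz(s,np.array([c2(416,243),c2(457,211)]),.208), rect([.556,.293,.208,.012],.2,.065)[[1,0]])
E
```

```text
[[0.6558 0.2506 0.208 ]
 [0.6571 0.3172 0.208 ]] [[0.6564 0.2617 0.208 ]
 [0.6556 0.3267 0.208 ]]
```

```bash
python3 - <<'E' | tail -5
from fit import *
f=D["top"][0]
c=lambda x,y:[(x+.5)/3.5-.5+60,(y+.5)/3.5-.5+130]
u=np.array([c(245,118),c(329,118),c(329,376),c(245,376)])
P=onz(f,u,.208);print(P.mean(0),np.ptp(P,0))
E
```

```text
top 63 [ 302  177   32   69 1502] [317.9567 211.1744]
top 81 [ 98 185  31  29 825] [113.2764 198.6206]
top 92 [178 191  22  31 619] [188.5137 205.7512]
V side tile [225, 223, 125]
[0.5528 0.2893 0.208 ] [0.1989 0.0659 0.    ]
```

```bash
python3 - <<'E'
from workcell import env
import numpy as np,cv2
np.set_printoptions(precision=4,suppress=True)
def st(m):
    s=env.read_state();print(m,s["clock"],s["position"],s["tool_rot"],"op",s["opening"]*87,"F",s["force"],s["wrist_torque"])
o=[-90,0,-10.4]
env.move_straight([.5335,-.1965,.20],rotation=o,rate=.22); st("over")
env.move_straight([.5335,-.1965,.12],rate=.12); st("low")
for n in("side","top"):
    f=env.grab_frame(n)["image"]; im=f[160:350,120:340] if n=="side" else f[120:290,250:430]
    cv2.imwrite(f"pics/ov_{n}.png",cv2.resize(im,None,fx=3.5,fy=3.5,interpolation=cv2.INTER_CUBIC))
    cv2.imwrite(f"pics/raw_ov_{n}.png",f)
E
```

```text
over 15.3917 [ 0.5336 -0.1959  0.2   ] [-89.9929   0.0018 -10.3434] op 64.58564994132747 F [-0.1718 -0.6528 -3.3662] [-0.0666 -0.0341  0.0214]
low 16.2083 [ 0.5343 -0.1966  0.1208] [-90.0157  -0.095  -10.3702] op 64.40903284704562 F [ 0.0853  0.6409 -3.3056] [-0.0464 -0.0883  0.032 ]
```

View pics/ov_side.png

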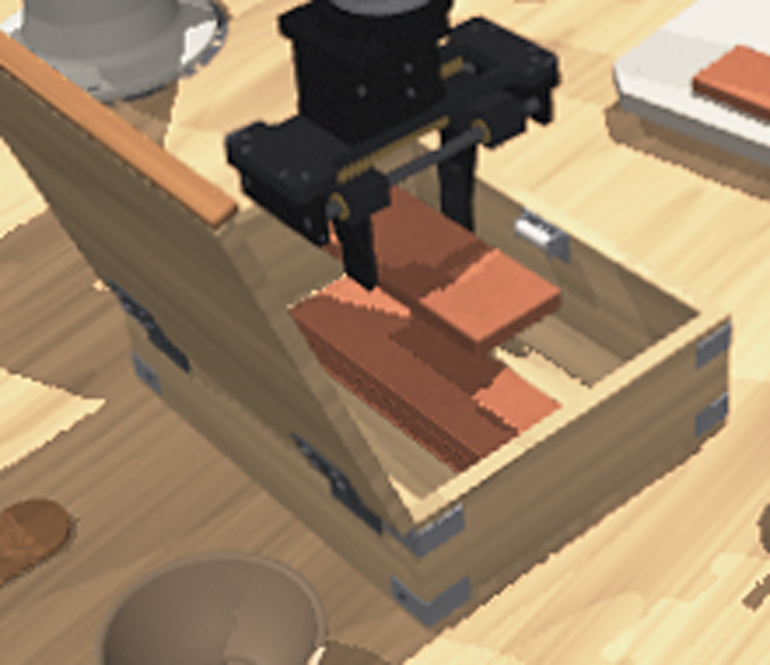

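View pics/ov_top.png

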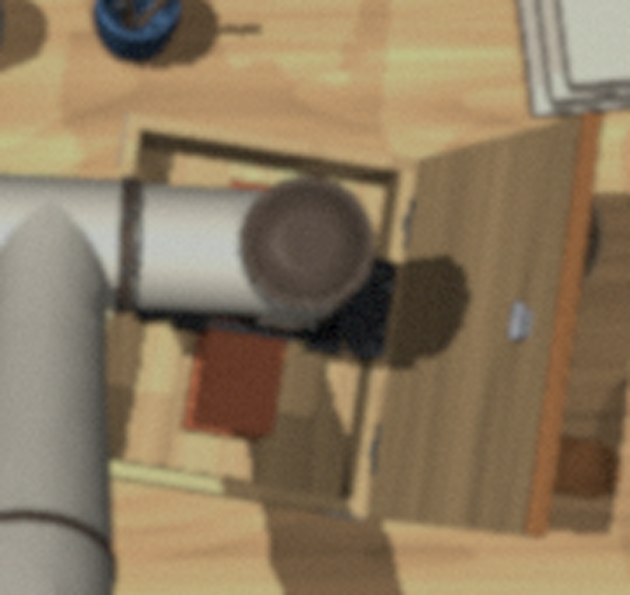

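```bash
python3 - <<'E' >/dev/null
from fit import *
T=rect([.5343+.001,-.1966,.131,-.181],.2,.065)
Pl=rect([.534,-.1965,.0345,-.181],.2,.065)
for n,(x0,y0,x1,y1) in (("side",(180,210,300,310)),("top",(280,150,350,260))):
    im=cv2.resize(cv2.imread(f"pics/raw_ov_{n}.png"),None,fx=6,fy=6,interpolation=cv2.INTER_CUBIC)
    for P,c in((T,(0,255,0)),(Pl,(255,255,0))):
        uv=((proj(D[n][0],P)+.5)*6-.5).round().astype(np.int32); cv2.polylines(im,[uv],True,c,1)
    im=im[y0*6:y1*6,x0*6:x1*6]; cv2.imwrite(f"pics/ovl_{n}.png",im)
E
```

```text
(no output)
```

View pics/ovl_side.png

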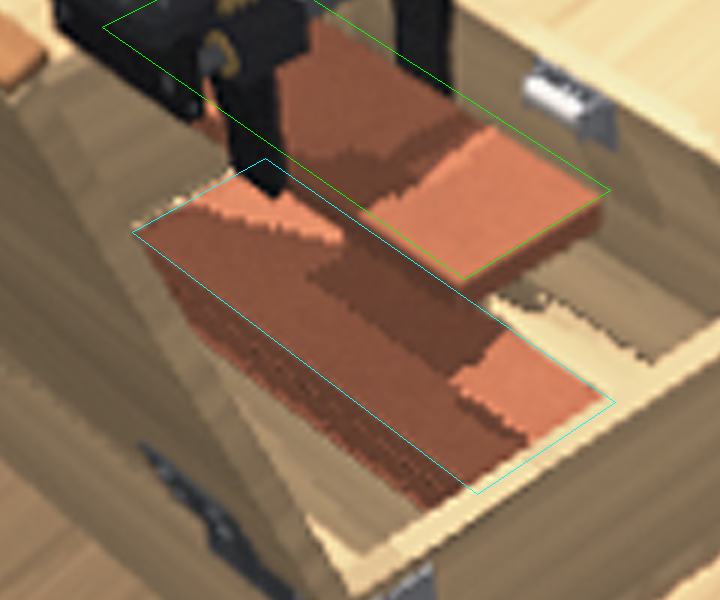

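View pics/ovl_top.png

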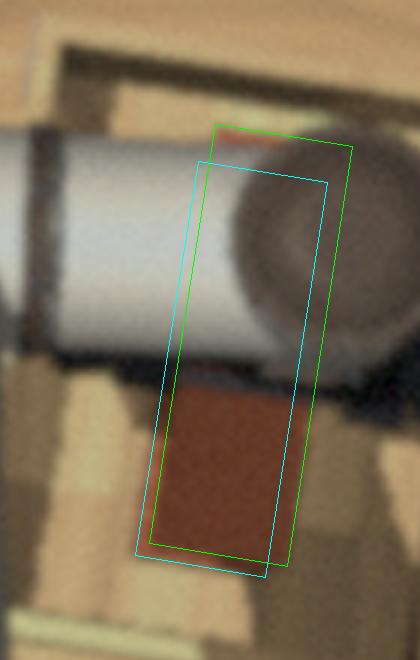

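```bash
python3 - <<'E'
from workcell import env
import numpy as np,cv2
np.set_printoptions(precision=4,suppress=True)
def st(m):
    s=env.read_state();print(m,s["clock"],s["position"],s["tool_rot"],"op",s["opening"]*87,"F",s["force"],s["wrist_torque"])
env.move_straight([.533,-.1945,.12],rate=.05)
print(env.move_straight([.533,-.1945,.065],rate=.08,force_limit=6)); st("65")
env.dwell(.2); st("65 still")
print(env.move_straight([.533,-.1945,.034],rate=.015,force_limit=3.5)); st("contact")
env.dwell(.2); st("contact still")
E
```

```text
False
65 17.3917 [ 0.5335 -0.1946  0.0654] [-90.0081  -0.0583 -10.3876] op 64.32005211527411 F [ 0.2819 -0.44   -3.2769] [ 0.0055 -0.1251 -0.0258]
65 still 17.5917 [ 0.5334 -0.1945  0.0657] [-89.9952  -0.0814 -10.3929] op 64.82300388981515 F [ 0.0937 -0.5277 -3.2598] [-0.0393  0.01    0.0005]
True
contact 19.025 [ 0.533  -0.1945  0.0413] [-90.0035   0.0249 -10.4   ] op 64.37885824461762 F [ 0.0969 -0.1317  3.9108] [ 0.2056 -0.1443  0.0118]
contact still 19.225 [ 0.533  -0.1945  0.0411] [-89.9993   0.0194 -10.4011] op 64.66846048348329 F [ 1.2015 -0.4835  5.2178] [ 0.0648 -0.256   0.0112]
```

```bash
python3 - <<'E'
from workcell import env
import numpy as np,cv2
for n in("side","top"):
    f=env.grab_frame(n)["image"]; im=f[215:310,180:300] if n=="side" else f[150:260,280:380]
    cv2.imwrite(f"pics/ct_{n}.png",cv2.resize(im,None,fx=6 if n=="side" else 5,fy=6 if n=="side" else 5,interpolation=cv2.INTER_CUBIC))
    cv2.imwrite(f"pics/raw_ct_{n}.png",f)
E
```

```text
(no output)
```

View pics/ct_side.png

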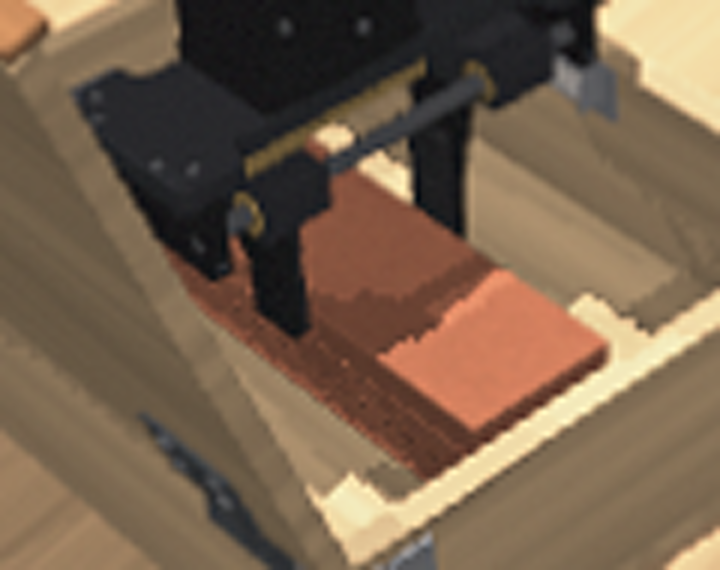

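View pics/ct_top.png

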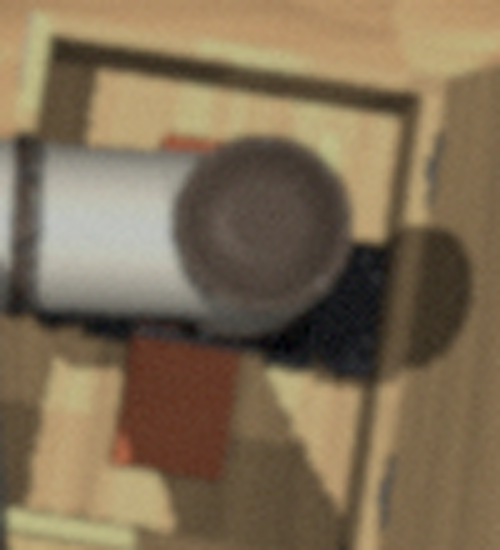

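```bash
python3 - <<'E'
from workcell import env
import numpy as np,cv2
np.set_printoptions(precision=4,suppress=True)
def st(m):
    s=env.read_state();print(m,s["clock"],s["position"],"op",s["opening"]*87,"F",s["force"],s["wrist_torque"])
env.gripper_to(.78); st("rel"); 
env.gripper_to(.90); st("rel2")
env.dwell(.3)
env.move_straight([.533,-.1945,.10],rate=.08,force_limit=6); st("up")
env.move_straight([.533,-.1945,.45],rate=.3); st("up")
# clear view: move away towards +y a little above
env.goto([.50,.10,.45],[-90,0,-10.4]); st("away")
for n in("side","top"):
    f=env.grab_frame(n)["image"]; im=f[180:310,170:320] if n=="side" else f[130:280,260:440]
    cv2.imwrite(f"pics/rl_{n}.png",cv2.resize(im,None,fx=4,fy=4,interpolation=cv2.INTER_CUBIC))
    cv2.imwrite(f"pics/raw_rl_{n}.png",f)
E
```

```text
rel 19.6833 [ 0.5307 -0.1941  0.0393] op 67.4892457581292 F [ 0.1912 -0.0564 -0.3765] [-0.054  -0.0006 -0.0468]
rel2 20.2167 [ 0.5313 -0.1942  0.0398] op 78.15631345055735 F [ 0.2591 -0.2739 -1.0213] [-0.0056 -0.0394 -0.0045]
up 21.4167 [ 0.5325 -0.1944  0.0995] op 78.19050309146512 F [ 0.2356  0.6768 -0.1886] [-0.0119 -0.0569 -0.0051]
up 22.7333 [ 0.5326 -0.1943  0.4483] op 78.58949083943246 F [ 0.1576  0.3351 -0.8895] [-0.04   -0.0213 -0.057 ]
away 23.875 [0.5002 0.0994 0.4498] op 78.70845290076437 F [1.1937 0.2773 0.04  ] [-0.0181 -0.037  -0.0283]
```

View pics/rl_side.png

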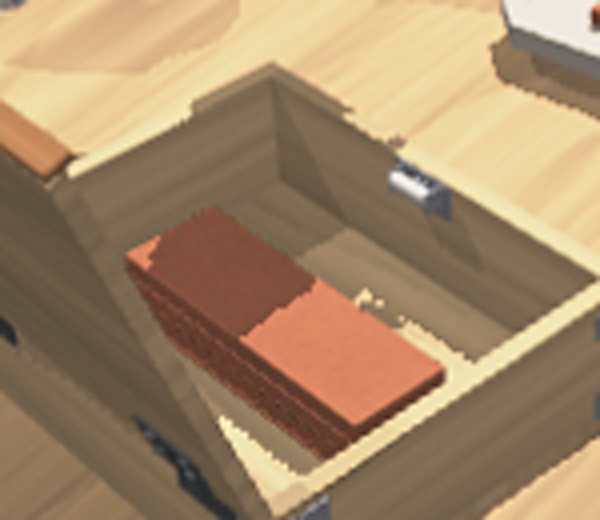

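View pics/rl_top.png

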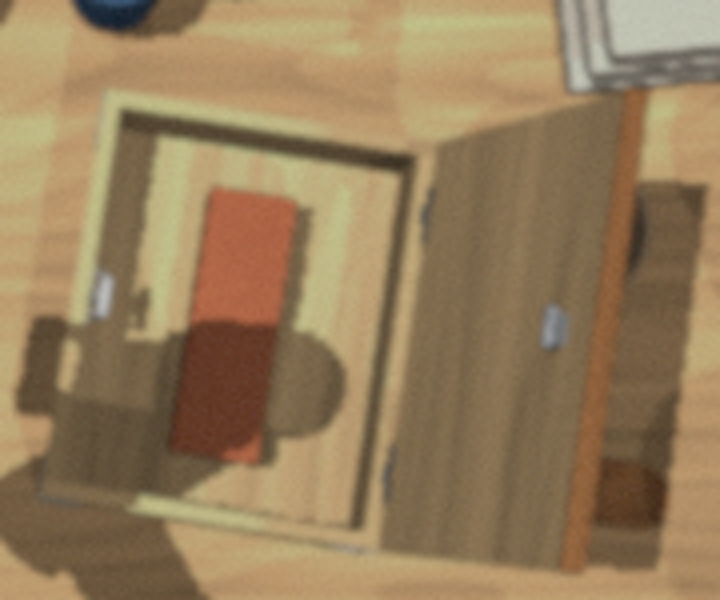

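```bash
python3 - <<'E' | tail -6
from fit import *
f=D["top"][0]; im=cv2.imread("pics/raw_rl_top.png"); roi=(295,168,345,252)
x0,y0,x1,y1=roi
for src,z in ((im,.051),(f["image"],.037)):
    h=cv2.cvtColor(src[y0:y1,x0:x1],cv2.COLOR_BGR2HSV).astype(int)
    m=((h[...,0]<12)&(h[...,1]>140)).astype(np.uint8)
    nl,lab,st,c=cv2.connectedComponentsWithStats(m); T=(lab==1+np.argmax(st[1:,4])).astype(np.float32)
    r=minimize(lambda q:np.abs(cover(f,rect([.534+q[0]*.01,-.196+q[1]*.01,z,-.18+q[2]*.05],.2,.065),roi)-T).sum(),np.zeros(3),method="Nelder-Mead",options=dict(initial_simplex=np.vstack([np.zeros(3),np.eye(3)])))
    print(z,.534+r.x[0]*.01,-.196+r.x[1]*.01,-.18+r.x[2]*.05,r.fun,T.sum())
# lid: free-edge corners top view (outer?) : crop/4+(260,130)
c=lambda x,y:[(x+.5)/4-.5+260,(y+.5)/4-.5+130]
# orange strip = end face of lid edge; corners: outer(right) top (648,88), bottom (583,572); inner (left) top (624,98), bottom (563,568)
for z in (.33,.34): print(z,onz(f,np.array([c(648,90),c(583,570),c(624,98),c(563,568)]),z).round(3).tolist())
E
```

```text
top 92 [178 191  22  31 619] [188.5137 205.7512]
V side tile [225, 223, 125]
0.051 0.532391643927503 -0.1944831079903536 -0.18225416323057234 107.71875 1391.0
0.037 0.532921582440938 -0.19570852829612206 -0.17818111455063607 92.453125 1380.0
0.33 [[0.645, -0.426, 0.33], [0.352, -0.373, 0.33], [0.64, -0.411, 0.33], [0.354, -0.362, 0.33]]
0.34 [[0.642, -0.423, 0.34], [0.353, -0.371, 0.34], [0.638, -0.408, 0.34], [0.354, -0.359, 0.34]]
```

```bash
cat > lid.py <<'E'
import numpy as np
C=np.array([.5325,-.195]);a=-.1815
ey=np.array([-np.sin(a),np.cos(a)]); H=C-.122*ey
def W(y,z): q=H+y*ey; return [q[0],q[1],.088+z]
O=[-90,0,np.degrees(a)]
def wp(t,r):
    py,pz=r*np.cos(t)-.01*np.sin(t),r*np.sin(t)+.01*np.cos(t)
    if t>np.pi/2: py=.256*np.cos(t)-.01*np.sin(t)
    return W(py-.015,pz)
E
python3 - <<'E'
from workcell import env
from lid import *
import cv2
np.set_printoptions(precision=4,suppress=True)
def st(m):
    s=env.read_state();print(m,round(s["clock"],2),s["position"],"F",s["force"])
pre=W(-.145,.20)
env.gripper_to(0.0,grasp_force=30)
env.goto([pre[0],pre[1],.46],O); st("above")
env.move_straight(pre,rate=.2,force_limit=15); st("behind")
for n in("side","top"):
    f=env.grab_frame(n)["image"]; im=f[80:330,30:330] if n=="side" else f[120:290,300:500]
    cv2.imwrite(f"pics/lb_{n}.png",cv2.resize(im,None,fx=2.4,fy=2.4,interpolation=cv2.INTER_CUBIC))
E
```

```text
above 27.4 [ 0.4849 -0.4567  0.4603] F [-0.1252  0.7643 -0.5958]
behind 28.41 [ 0.485  -0.4579  0.2897] F [-0.8352  0.3816  0.698 ]
```

View pics/lb_side.png

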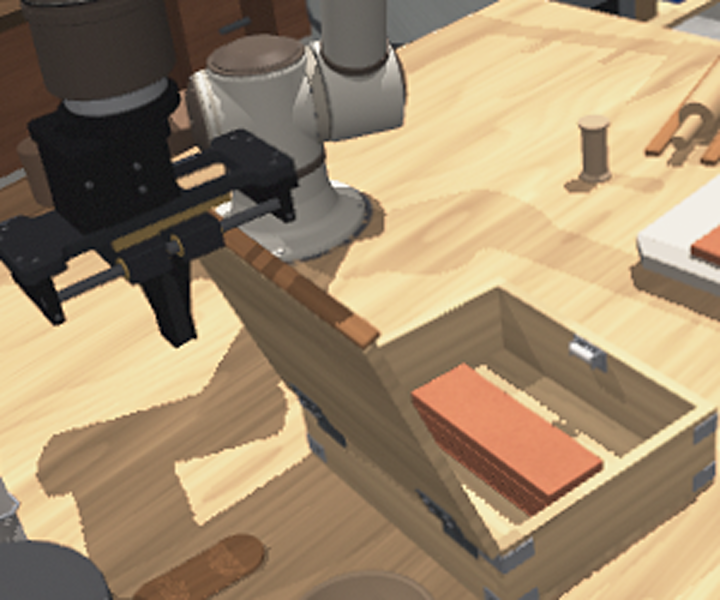

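View pics/lb_top.png

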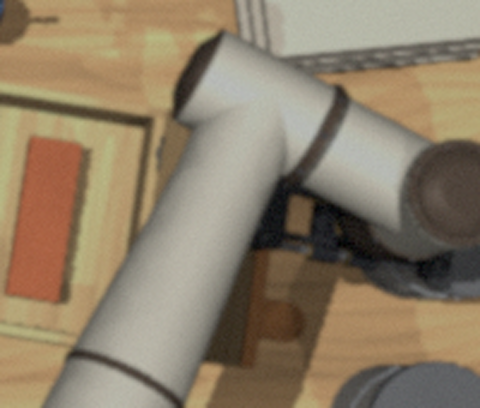

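```bash
python3 - <<'E'
from workcell import env
from lid import *
import cv2
np.set_printoptions(precision=4,suppress=True)
def st(m):
    s=env.read_state();print(m,round(s["clock"],2),s["position"],"F",s["force"])
hit=env.move_straight(wp(1.85,.216),rate=.12,force_limit=25); st("1.85")
for t in (1.7,1.5,1.3,1.1):
    hit=env.move_straight(wp(t,.216),rate=.12,force_limit=25); st(f"{t} {hit}")
    if hit: break
for n in("side",):
    f=env.grab_frame(n)["image"]; im=f[80:330,30:330]
    cv2.imwrite(f"pics/l2_{n}.png",cv2.resize(im,None,fx=2.4,fy=2.4,interpolation=cv2.INTER_CUBIC))
E
```

```text
1.85 29.07 [ 0.4936 -0.4081  0.2931] F [-0.5923  0.0302  0.009 ]
1.7 False 29.54 [ 0.5001 -0.3714  0.3004] F [-0.1009 -0.1372 -0.6513]
1.5 False 30.09 [ 0.5088 -0.3243  0.3037] F [-0.2882  0.33   -0.7284]
1.3 False 30.6 [ 0.5165 -0.2821  0.2986] F [ 0.1006 -0.6749 -0.6214]
1.1 False 31.11 [ 0.5237 -0.2419  0.2848] F [ 0.8954 -1.7514 -0.942 ]
```

View pics/l2_side.png

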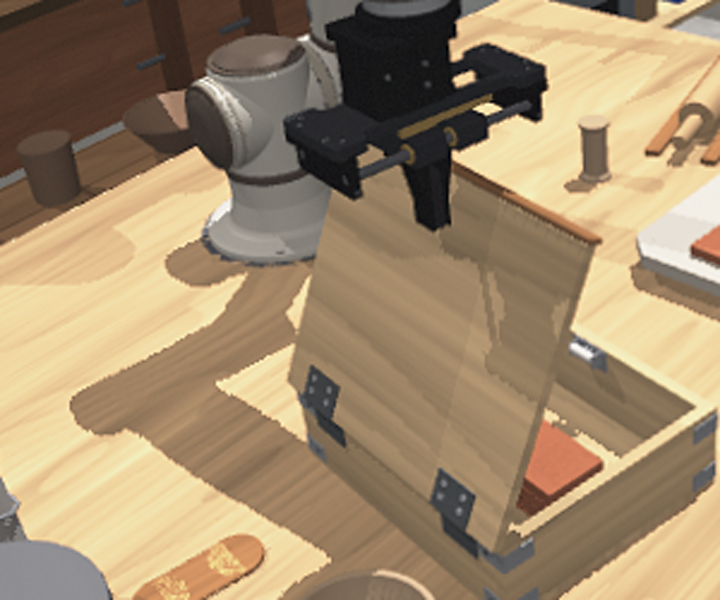

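```bash
python3 - <<'E'
from workcell import env
from lid import *
import cv2
np.set_printoptions(precision=4,suppress=True)
def st(m):
    s=env.read_state();print(m,round(s["clock"],2),s["position"],"F",s["force"])
for t,r in ((.9,.218),(.7,.222),(.5,.228),(.32,.234),(.16,.24)):
    hit=env.move_straight(wp(t,r),rate=.12,force_limit=25); st(f"{t} {hit}")
    if hit: break
else:
    p=wp(.0,.24); p[2]=.0975
    hit=env.move_straight(p,rate=.04,force_limit=32); st(f"press {hit}")
    env.dwell(.2); st("hold")
for n in("side",):
    f=env.grab_frame(n)["image"]; im=f[80:330,30:330]
    cv2.imwrite(f"pics/l3_{n}.png",cv2.resize(im,None,fx=2.4,fy=2.4,interpolation=cv2.INTER_CUBIC))
E
```

```text
0.9 False 31.68 [ 0.5308 -0.2039  0.2649] F [ 0.8682 -0.0633 -0.1934]
0.7 False 32.19 [ 0.5374 -0.1688  0.2386] F [0.2764 0.2236 1.0383]
0.5 False 32.73 [ 0.5432 -0.1377  0.2063] F [ 0.3233 -0.0952  0.6293]
0.32 False 33.23 [ 0.5476 -0.1145  0.1715] F [ 0.0849 -0.1621  0.692 ]
0.16 False 33.7 [ 0.5506 -0.0985  0.1366] F [ 0.3599 -0.0768 -0.3933]
press False 34.83 [ 0.5505 -0.0939  0.0983] F [-2.634   1.2148  7.8505]
hold 35.02 [ 0.5506 -0.0938  0.0983] F [-2.4724  1.1308  8.0004]
```

View pics/l3_side.png

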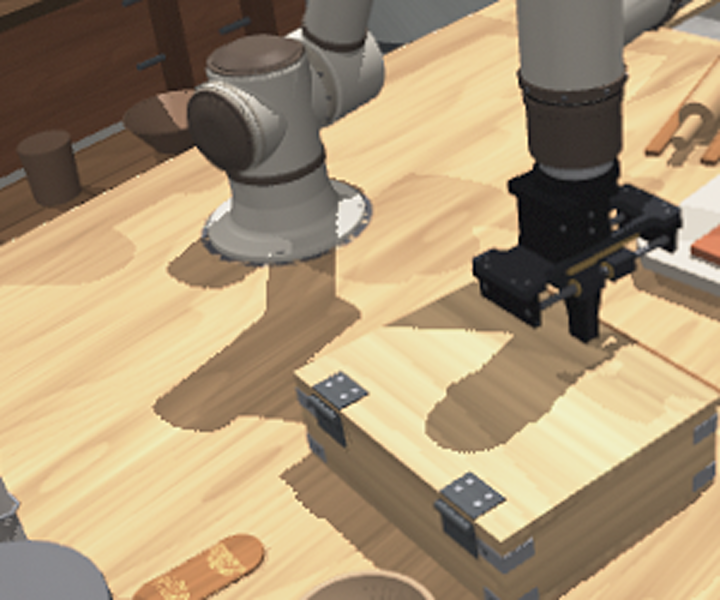

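```bash
python3 - <<'E'
from workcell import env
from lid import *
import cv2
np.set_printoptions(precision=4,suppress=True)
def st(m):
    s=env.read_state();print(m,round(s["clock"],2),s["position"],"F",s["force"])
p=wp(0,.24);p[2]=.0945
hit=env.move_straight(p,rate=.02,force_limit=12); st(f"press {hit}")
p[2]=.20
env.move_straight(p,rate=.15); env.dwell(.2); st("up")
p[2]=.35; env.move_straight(p,rate=.25)
env.goto([.36,.15,.4],O); st("clear")
for n in("side","top"):
    f=env.grab_frame(n); cv2.imwrite(f"pics/end_{n}.png",f["image"])
    for t in("lid","lid_edge"): print(n,t,[(a["xyz"],a["score"]) for a in env.search_frame(f,t)[:1]])
im=cv2.imread("pics/end_side.png")[180:340,140:340]; cv2.imwrite("pics/end_sidez.png",cv2.resize(im,None,fx=3.6,fy=3.6,interpolation=cv2.INTER_CUBIC))
E
```

```text
press True 35.28 [ 0.5506 -0.0939  0.0983] F [-1.5055  0.7035  5.5141]
up 36.32 [ 0.5506 -0.0937  0.1988] F [-0.566   0.4408 -0.3177]
clear 38.26 [0.3603 0.1498 0.3994] F [-0.378  -0.1024  0.5765]
side lid [([0.5563, -0.2061, 0.1023], 0.65)]
side lid_edge [([0.5546, -0.2097, 0.0954], 0.8)]
top lid [([0.5326, -0.1904, 0.0984], 0.56)]
top lid_edge [([0.5268, -0.1915, 0.0978], 0.62)]
```

View pics/end_sidez.png

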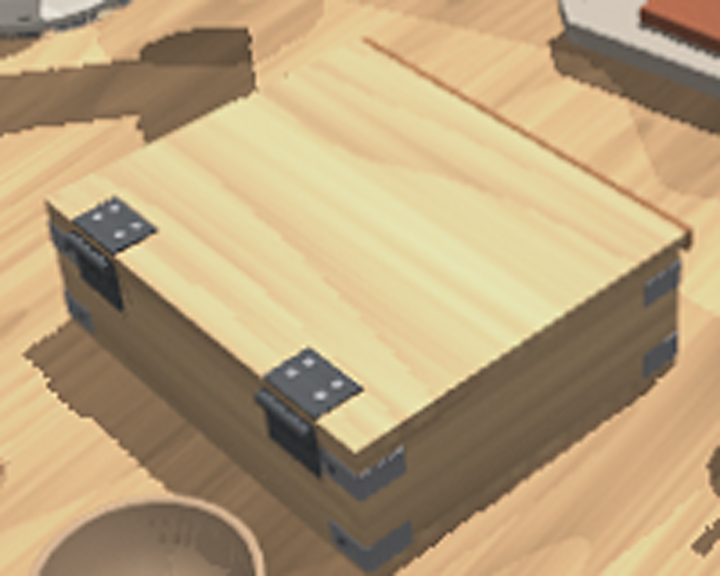

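View pics/end_top.png

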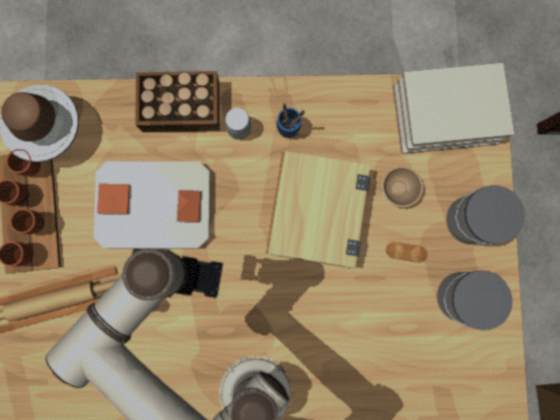

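The lid lies flat on the rim: the side view shows no gap at the free edge. The other tiles and things haven't moved, and the robot is clear, so I'm handing the job in.

```bash
python3 - <<'E'
from workcell import env
print(env.close_job(), env.read_state()["clock"])
E
```

```text
the job is handed in; nothing more can be done
the job is handed in; nothing more can be done
```

The long tile is on the pile in the chest, the lid is shut, and I handed the job in; the last clock reading before that was about 38 s. No verdict came back, so the results below are my own checks.

- **Placing:** I gripped the tile across its width and lowered it slowly until I felt contact at about 7 to 8 N, then let go. The top camera, before the lid was closed, put it within about 1.5 mm and 0.3° of where the pile had measured.
- **Lid:** I pushed it over from behind with the shut fingers and pressed near its free edge. The fingertip stopped at z = 0.0983 m, against 0.098 m for a fully shut lid, and a second press did not lower it. The final side picture shows no gap at the free edge.
- **Other things:** In the final top picture the other two tiles and the bench things look unmoved. The arm ended clear of everything.

Two checks disagreed or fell short:
- **Side camera:** It read heights about 4 to 5 mm low compared with the top camera and the robot. I corrected for this using the tile while it was held, and relied on touch for the pile's height.
- **Catch:** The snap itself did not show in the force readings, so I judged it from the final height and the picture.

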